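# Tuck the back strip under the lapped backing of a picture frame and hold it down

### The job

Finish the back of the picture frame that lies face down: pick up the loose thin wooden back strip by its batten and tuck its free edge (the one farther from the batten) about 25 mm under the hinged backing leaf of the frame, between the frame's side rails, without lifting the leaf. Then press the strip down flat against the sprung bar below it and finish while still holding it pressed down, so that it could be pinned; do not let go. Leave the tin on the leaf and the other things on the table where they are.

Things in the scene. Friction and masses are not known exactly. Their poses are not given: they have to be found in the camera images.
- frame: Picture frame lying face down, fixed. Dark rails, open at its own -x end; outside 250 mm (x -75 to 175) by 210 mm. Origin on the table, below the middle of the sprung bar; x from open end to hinge end, z up. Side rails 26 mm high, 164 mm apart inside; bed between them 10 mm above the table. The leaf covers x 45 to 155. A stop bar hidden under the leaf has its near face at x 78.
- flap_edge (a point): Middle of the lower front edge of the hinged plywood leaf (leaf 110 mm deep, 204 mm wide, 6 mm thick, light, held down only by its weight and the tin on it). Closed, this point is 26 mm above the table, 16 mm above the bed, at x 45 in the frame's axes; axes as the frame's.
- flap (a joint): Angle of the hinged leaf in rad: 0 lying closed, grows as its front edge is lifted (0.01 rad is about 1 mm at the edge).
- seat (a joint): Travel of the sprung aluminium bar in the bed, in m: 0 is free, standing 4 mm proud of the bed; 0.004 is pressed level with the bed. The bar is 24 mm (x) by 120 mm (y), centred on the frame's origin. It starts to move at about 3 N and takes about 9 N to go level; the strip's own weight does not press it home.
- strip_batten (a point): Centre of the batten on the loose back strip. The strip is a plywood plate 110 mm (x) by 150 mm (y) by 4 mm, about 0.18 kg, lying on the table, with an upright wooden batten glued on it: 20 mm thick (x), 90 mm long (y), 34 mm high, from 4 to 38 mm above the underside. This point is 21 mm above the underside, 15 mm nearer to the back (-x) than the plate's middle. x points to the free edge that gets tucked, y along the batten, z up.
- strip_edge (a point): Middle of the strip's free edge, the one to be tucked: 70 mm in +x from the batten's centre, 2 mm above the underside. Axes as the batten's.
- tin: Small flat steel tin, diameter 52 mm, 26 mm high, standing on the leaf; origin at the centre of its underside. Leave it alone.
- spray: Dark spray can, diameter 52 mm, 149 mm high, standing; origin at its underside. Leave it alone.
- glue: White bottle, diameter 48 mm, 110 mm high, standing; origin at its underside. Leave it alone.
- tape: Paper tape roll lying flat, diameter 84 mm, 24 mm high; origin at its underside. Leave it alone.
- jar: White cup, diameter 76 mm, 90 mm high; origin at its underside. Leave it alone.
- hammer: Hammer lying at the left of the table, head to its +x. Leave it alone.
- driver: Screwdriver lying at the right of the table. Leave it alone.
- brush: Brush lying at the right of the table. Leave it alone.
- home (a point): Point on the frame, on top of the bed (10 mm above the table), where the point of the strip's underside below the middle of its batten belongs when the strip is in and pressed flat; the tucked edge is then 25 mm under the leaf, 70 mm in +x of here. Axes as the frame's.
Mind the look-alikes: they are no part of the job. Leave any turquoise look-alike of the part that bears strip_batten alone.

How it is judged:
By the outcome, as a careful person would: the job done as asked, in the order asked, and still so for the second after the job is handed in, while the arm keeps its last pose, push and grip.
It also fails if it takes over 45 s, if anything falls off the work surface, if the arm or the gripper's body presses on something with over 40 N, if the wrist force passes 120 N, or if a joint passes its speed limit or range.

### The arm

A 7-joint arm with a two-finger parallel gripper is mounted at the origin on the work surface. World frame = base frame: x ahead of the robot, y to its left, z up, the work surface at z = 0. Lengths are in m, angles in rad, forces in N, time in s.
With the tool pointing down it reaches from about 0.425 to 0.925 m from the base axis. Payload 6.8 kg.
Tool frame: the origin (TCP) lies at the centre of the arm's flange, where the gripper is bolted on; the fingertips stand 173 mm ahead of it and the grasp point (between the pads) lies 155 mm ahead of it (finger_overhang is the distance from the TCP to the fingertips, in m); y points along the fingers, z is the direction in which the jaws open and shut, and the axes are right-handed (so a half turn about y gives the same grasp; the last joint's range is limited). The gripper opens to 85 mm and grips with 20 to 120 N. Pads are 22 mm wide; open, the fingers measure 114 mm over their backs; the gripper's body (76 mm by 85 mm) begins 54 mm behind the grasp point. The pads swing forward as they close: fully open they stand 13 mm farther back than shut.
Start: joints at [-1.377, 0.477, 0.022, 1.555, -0.011, 1.109, -0.083], TCP at [0.201, 0.645, 0.405] pointing down, gripper open.
Joint ranges: [-2.96, 2.96], [-0.34, 2.1], [-1.41, 1.46], [0.24, 2.44], [-1.37, 4.51], [0.17, 1.92], [-2.96, 2.96]. Speed limits (rad/s): [2.39, 2.39, 3.14, 3.14, 3.14, 3.14, 3.14].

### API

Orientations are given as a rotation vector (axis times angle).
In Python, from bench import get_obs, grab_frame, hand_in, finger_overhang gives the robot as it stands. The module is installed in compiled form; this text tells all that it offers.
- The arm moves only by the shell command python3 -m jog 'ROWS' [FORCE]. ROWS is JSON, a list of rows, each a list of 3 entries, a list of its own where there are three numbers: the shift along the tool's x, y, z in cm, then the turn about the tool's y in rad, then the gripper command: -1 is fully open, 1 is shut, values between are in proportion. In form: [[[x, y, z], twist, gripper], ...]. A call has 1 to 10 rows; each row is the pose to reach, as a shift and turn from the pose commanded when the call began, along the tool's axes at that moment; what a row does not reach only later rows make up. A row lasts 1/8 s, in which the tool goes at most 62.5 mm and 10.7 degrees, less where a joint would pass 70% of its speed; a pose out of reach is approached as far as the arm can. A call with a gripper value outside its range is refused whole. The fingers move at their own pace and stop on an object; FORCE is the grip in N (left out, the last holds). Time passes only in rows, so rows that repeat a pose let the fingers close. It gives the time, the measured TCP pose, the force and the opening at its end, in the units of the state.
- get_obs(): the state, without advancing time (a new reading comes with each control period).
- grab_frame(name): name is "side" or "top"; returns a dict with "image" (400x640x3 uint8, blue, green, red), "fx", "fy", "cx", "cy" (pixels), "origin" and "rotation" of the camera in the world. Camera axes: x right, y up, looking along -z (the intrinsics and any distortion apply to the point x, -y, -z); pixel columns grow to the right and rows downward; lengths in m; the calibration is good to about 2 mm. A picture is of the moment at which its call begins. There is no depth.
- hand_in(): hands the job in, once; it reports no verdict.
The state is a dict: "clock": time; "joints": joint angles; "qvel": joint speeds; "tau": joint torques, N m; "tcp_pos": TCP position; "orientation": TCP orientation; "contact_force": force on the tool from outside, world axes, zero at the start; "moment": the same for the moment, N m; "grip_width": finger opening in m.
Only numpy, scipy, OpenCV 4.12 (cv2) and the standard library are available. Lean on these libraries where they do the work, as an engineer would, in place of code of your own. Each camera call takes 0.05 s, during which the arm holds its last target.

## Working session

There is one attempt and no reset: what is moved stays moved. The work goes in short steps, Python scripts to look and compute and a shell command to move; the robot and the scene stay as the last step left them, time stands still between calls to the robot, and variables do not carry over. Pictures are saved under pics/ and viewed, and the job is handed in when it is done.

```bash
mkdir -p pics; ls; python3 - <<'E'
from bench import *
import cv2
o=get_obs();print({k:(v.tolist() if hasattr(v,'tolist') else v) for k,v in o.items()}, finger_overhang)
for n in("side","top"):
    f=grab_frame(n);cv2.imwrite(f"pics/{n}0.png",f["image"]);print({k:v for k,v in f.items() if k!="image"})
E
```

```text
pics
{'clock': 0.0, 'joints': [-1.3771137801445865, 0.47781215415406103, 0.022339111772749578, 1.5564687532354362, -0.0114715510633728, 1.1092909290576503, -0.08311450529704607], 'qvel': [0.0011143817927874897, 0.0005340392254962091, -0.0012364100343845265, 0.0030301606236485244, -0.00026611216172441163, -0.0009400798340641943, -0.002073527527046159], 'tau': [-0.0009551798575557768, -59.644914865493774, 1.6075065359473228, -28.118829131126404, 0.012479319702833891, 0.009439432178623974, 1.2364140218323882e-05], 'tcp_pos': [0.2005377346673481, 0.6442300000026865, 0.40371002943902184], 'orientation': [-1.559639772212182, 0.2369921737021277, -0.2368099975020461], 'contact_force': [0.15402708668778958, -0.6624033246924858, -0.18895200503837395], 'moment': [0.013930095022528653, -0.014791974637112792, 0.020901238860415138], 'grip_width': 0.0855277923569365} 0.1734
{'fx': 430.91274498924173, 'fy': 430.91274498924173, 'cx': 327.69873599576255, 'cy': 200.65457522866757, 'origin': array([ 0.38523553, -0.79894195,  1.1533007 ]), 'rotation': array([ 0.69590096, -0.06859558, -0.14451939])}
{'fx': 374.1246345258587, 'fy': 374.1246345258587, 'cx': 326.1220131250546, 'cy': 203.6901381398149, 'origin': array([0.27266903, 0.05746611, 1.24003982]), 'rotation': array([ 0.17462308, -0.1732868 , -1.55756442])}
```

View pics/side0.png

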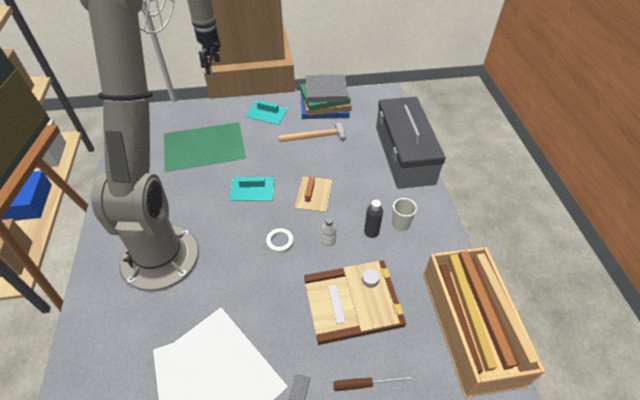

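View pics/top0.png

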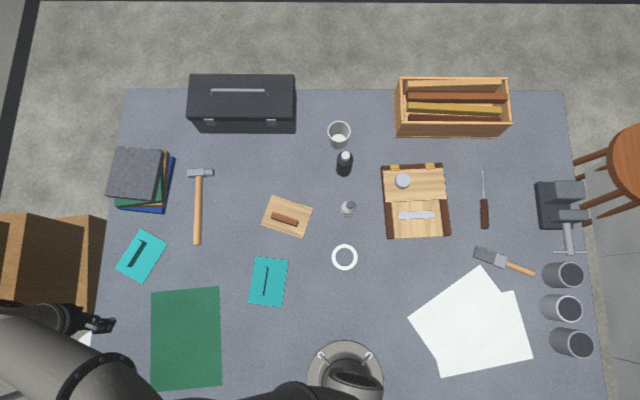

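The side view shows the wooden strip at about (313,193) and the frame at about (355,300). In the top view they are at (287,217) and (416,202). The turquoise plates are the look-alikes. Next I'll zoom in.

```bash
cat > h.py <<'E'
import numpy as np,cv2
from scipy.spatial.transform import Rotation as R
def proj(f,P):
    P=np.atleast_2d(P);c=R.from_rotvec(f["rotation"]).inv().apply(P-f["origin"])
    return np.c_[f["cx"]+f["fx"]*c[:,0]/-c[:,2], f["cy"]-f["fy"]*c[:,1]/-c[:,2]]
def unproj(f,uv,z):
    u,v=uv;d=R.from_rotvec(f["rotation"]).apply([(u-f["cx"])/f["fx"],-(v-f["cy"])/f["fy"],-1])
    return f["origin"]+d*(z-f["origin"][2])/d[2]
def crop(f,c,w,h,s,fn,pts=None):
    x,y=int(c[0]-w/2),int(c[1]-h/2)
    im=cv2.resize(f["image"][y:y+h,x:x+w],None,fx=s,fy=s,interpolation=cv2.INTER_CUBIC)
    if pts is not None:
        for p in pts: cv2.circle(im,(int((p[0]-x+.5)*s),int((p[1]-y+.5)*s)),2,(0,0,255),-1)
    cv2.imwrite(fn,im);return x,y
E
python3 - <<'E'
from h import *; from bench import *
t=grab_frame("top");s=grab_frame("side")
print(crop(t,(287,217),64,56,10,"pics/t_strip.png"),crop(t,(416,202),90,90,6,"pics/t_frame.png"))
print(crop(s,(313,193),64,56,10,"pics/s_strip.png"),crop(s,(355,300),120,90,6,"pics/s_frame.png"))
E
```

```text
(255, 189) (371, 157)
(281, 165) (295, 255)
```

View pics/t_strip.png

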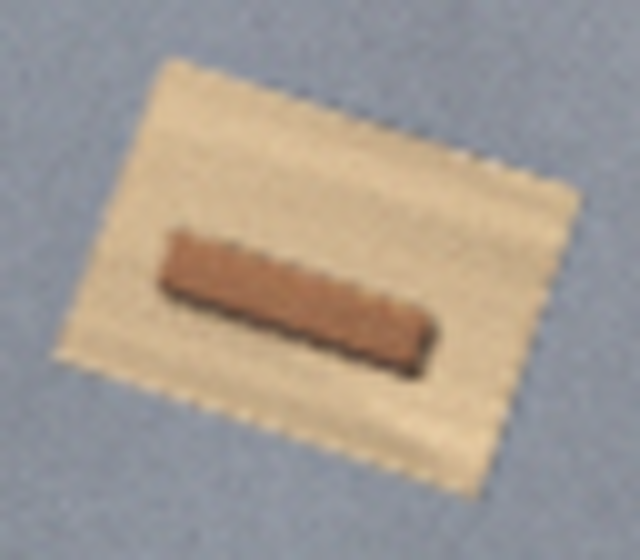

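View pics/t_frame.png

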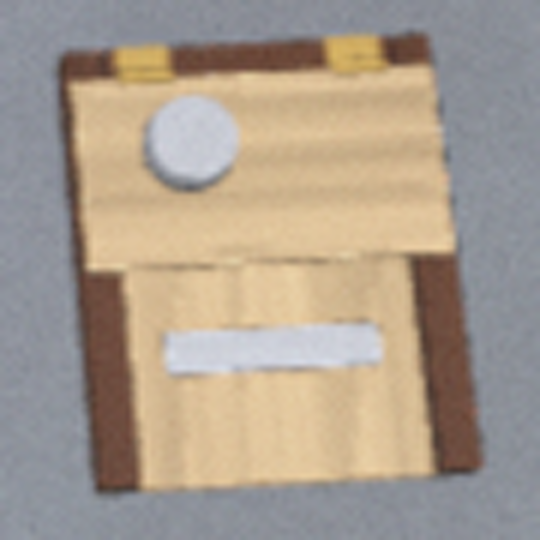

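View pics/s_strip.png

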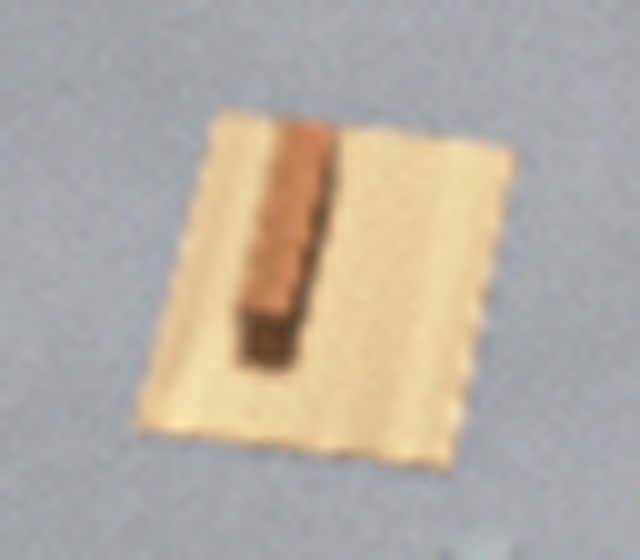

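View pics/s_frame.png

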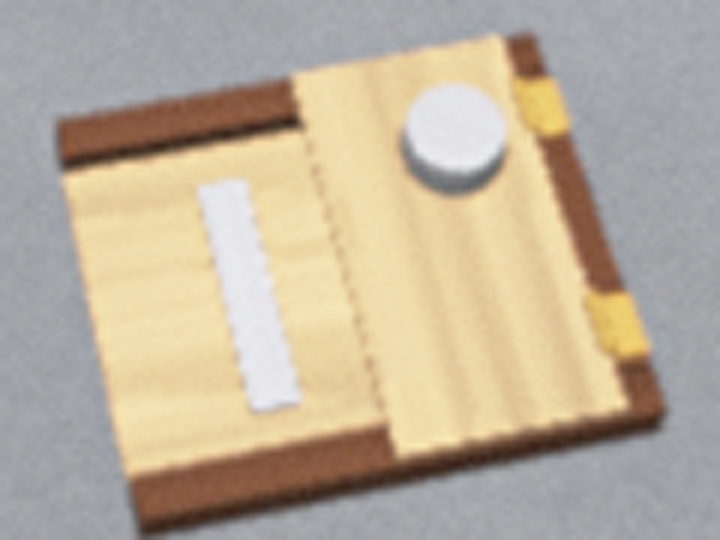

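```bash
cat > fit.py <<'E'
from h import *; from bench import *
from scipy.optimize import least_squares
t=grab_frame("top");s=grab_frame("side")
def px(p,o,k): return (np.array(p)+.0)/k+np.array(o)-.5
def fit(obs,x0,name):
    def tr(x,L): 
        return R.from_euler('z',x[2]).apply(np.array(L)/1000.)+[x[0],x[1],0]
    def res(x): return np.concatenate([(proj(f,tr(x,L))-px(P,o,k)).ravel() for f,L,P,o,k in obs])
    for which in (obs,obs[:1],obs[1:]):
        r=least_squares(lambda x:np.concatenate([(proj(f,tr(x,L))-px(P,o,k)).ravel() for f,L,P,o,k in which]),x0,loss='soft_l1')
        print(name,r.x.round(4),np.sqrt(np.mean(r.fun**2)).round(2))
        if which is obs: print(r.fun.reshape(-1,2).round(1).tolist())
SL=[(70,75,4),(70,-75,4),(-40,75,4),(-40,-75,4)]
fit([(t,SL+[(10,45,38),(10,-45,38),(-10,45,38),(-10,-45,38)],[(170,58),(580,190),(55,355),(478,498),(175,230),(435,318),(165,285),(418,365)],(255,189),10),
 (s,SL+[(-10,-45,38),(10,-45,38),(-10,45,38),(10,45,38)],[(512,148),(452,468),(215,112),(140,430),(243,305),(295,318),(283,122),(335,127)],(281,165),10)],[.5,.15,-.2],"strip")
LF=[(45,102,32),(45,-102,32),(155,102,32),(155,-102,32)];B=[(12,60,14),(12,-60,14),(-12,-60,14),(-12,60,14)]
fit([(t,LF+B,[(87,270),(455,250),(68,80),(433,68),(165,335),(382,322),(382,362),(168,375)],(371,157),6),
 (s,LF+B,[(293,75),(395,460),(503,37),(630,410),(245,180),(300,402),(252,412),(197,185)],(295,255),6)],[.55,-.25,0],"frame")
o=get_obs();r=R.from_rotvec(o["orientation"]);print(o["clock"],r.as_matrix().round(3),o["tcp_pos"])
E
python3 fit.py
```

```text
strip [ 0.494   0.197  -0.3039] 0.4
[[-0.6, -0.1], [0.3, -0.1], [-0.1, 0.6], [0.1, -0.1], [-0.1, -0.2], [-0.1, -0.7], [-1.1, 0.0], [-0.4, 0.3], [0.4, 0.4], [0.2, 0.3], [0.3, 0.5], [-0.3, 0.2], [-0.7, 0.7], [-0.1, 0.1], [-0.0, -0.0], [0.3, 0.2]]
strip [ 0.4939  0.1963 -0.3121] 0.37
strip [ 0.494   0.1983 -0.2945] 0.25
frame [ 0.5139 -0.2405  0.0559] 0.31
[[0.1, 0.2], [0.1, 0.5], [0.5, 0.1], [-0.2, -0.7], [-0.4, -0.5], [-0.8, -0.0], [0.0, 0.3], [-0.2, -0.1], [-0.2, 0.1], [0.3, -0.3], [-0.1, 0.2], [-0.3, 0.2], [-0.0, -0.2], [0.3, 0.2], [-0.0, 0.2], [0.1, 0.4]]
frame [ 0.5139 -0.2409  0.0593] 0.36
frame [ 0.514  -0.2401  0.0535] 0.21
0.3 [[ 0.955 -0.     0.297]
 [-0.297 -0.001  0.955]
 [ 0.    -1.    -0.001]] [0.20061629 0.64442943 0.40440035]
```

Both cameras agree on the fits:
- **Strip batten:** (0.494, 0.197), yaw -0.304.
- **Frame:** (0.514, -0.2405), yaw 0.056.

I'll move above the batten and turn the tool.

```bash
python3 -m jog '[[[41.3,0,-34],1.573,-1],[[41.3,0,-34],1.573,-1],[[41.3,0,-34],1.573,-1],[[41.3,0,-34],1.573,-1],[[41.3,0,-34],1.573,-1],[[41.3,0,-34],1.573,-1],[[41.3,0,-34],1.573,-1],[[41.3,0,-34],1.573,-1],[[41.3,0,-34],1.573,-1],[[41.3,0,-34],1.573,-1]]' 80; cat > st.py <<'E'
from h import *; from bench import *
import sys
def err(target,yaw,z=None):
    o=get_obs();r=R.from_rotvec(o["orientation"]);M=r.as_matrix()
    d=np.array([*target,o["tcp_pos"][2] if z is None else z])-o["tcp_pos"]
    az=np.arctan2(M[1,2],M[0,2])
    print("t",o["clock"],"tcp",np.round(o["tcp_pos"],4),"shift cm",(M.T@d*100).round(2),"turn",round(az-yaw,4),"F",np.round(o["contact_force"],1),"M",np.round(o["moment"],2),"w",round(o["grip_width"],4),"tilt",M[:,1].round(3),"q",np.round(o["joints"],2))
a=list(map(float,sys.argv[1:]));err(a[:2],a[2],a[3])
E
python3 st.py .494 .197 -.304 .181
```

```text
clock: 1.55
tcp_pos: [0.4952, 0.194, 0.405]
orientation: [-1.046, 1.433, -1.435]
contact_force: [-0.1, 0.7, 0.3]
grip_width: 0.0855
t 1.55 tcp [0.4952 0.194  0.405 ] shift cm [-0.25 22.4  -0.23] turn -0.0063 F [-0.1  0.7  0.3] M [ 0.06  0.02 -0.03] w 0.0855 tilt [ 0.001 -0.001 -1.   ] q [-0.92  0.26  0.52  1.92 -0.15  1.   -0.65]
```

```bash
python3 -m jog '[[[0,5,0],0,-1],[[0,10,0],0,-1],[[0,14,0],0,-1],[[0,14,0],0,-1],[[0,14,0],0,-1]]'; python3 st.py .494 .197 -.304 .181; python3 - <<'E'
from h import *; from bench import *
for n in("top","side"):
    f=grab_frame(n);crop(f,(300,195),160,120,5,f"pics/{n}1.png")
E
```

```text
clock: 2.17
tcp_pos: [0.4943, 0.1979, 0.266]
orientation: [-1.049, 1.428, -1.428]
contact_force: [-0.5, 0.1, 0.3]
grip_width: 0.0858
t 2.175 tcp [0.4943 0.1979 0.266 ] shift cm [ 0.11  8.5  -0.01] turn 0.001 F [-0.5  0.1  0.3] M [-0.02 -0.06  0.  ] w 0.0858 tilt [ 0.001  0.001 -1.   ] q [-0.84  0.46  0.44  2.04 -0.29  0.7  -0.53]
```

View pics/side1.png

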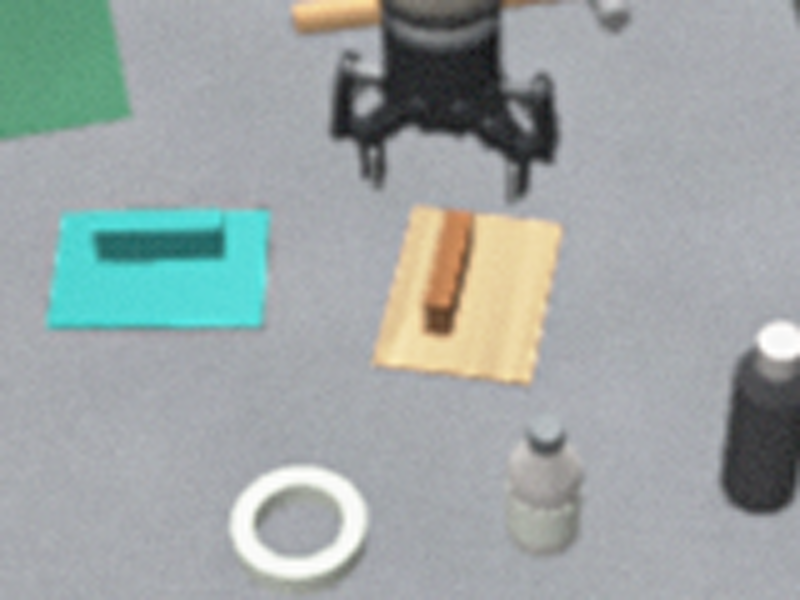

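The gripper is centred above the batten, with jaws open across it. Now I'll descend and grip.

```bash
python3 -m jog '[[[0.1,4,0],0,-1],[[0.1,7,0],0,-1],[[0.1,8.5,0],0,-1],[[0.1,8.5,0],0,-1],[[0.1,8.5,0],0,0.2],[[0.1,8.5,0],0,1],[[0.1,8.5,0],0,1],[[0.1,8.5,0],0,1],[[0.1,8.5,0],0,1],[[0.1,8.5,0],0,1]]' 80; python3 st.py .494 .197 -.304 .181
```

```text
clock: 3.52
tcp_pos: [0.4939, 0.1962, 0.1803]
orientation: [-1.049, 1.43, -1.429]
contact_force: [-0.5, 0.2, 5.9]
grip_width: 0.0188
t 3.525 tcp [0.4939 0.1962 0.1803] shift cm [-0.08 -0.07 -0.01] turn -0.0003 F [-0.5  0.2  5.9] M [-0.04  0.14 -0.05] w 0.0188 tilt [ 0.001  0.001 -1.   ] q [-0.77  0.6   0.35  2.07 -0.39  0.53 -0.45]
```

```bash
python3 -m jog '[[[0,-1,0],0,1],[[0,-3,0],0,1],[[0,-7,0],0,1],[[0,-12,0],0,1],[[0,-17,0],0,1],[[0,-17,0],0,1],[[0,-17,0],0,1]]' 80; python3 st.py .514 -.2405 .056 .351; python3 - <<'E'
from h import *; from bench import *
for n,c in(("top",(280,200)),("side",(320,150))):
    f=grab_frame(n);crop(f,c,160,120,5,f"pics/{n}2.png")
E
```

```text
clock: 4.4
tcp_pos: [0.493, 0.1961, 0.3494]
orientation: [-1.051, 1.43, -1.429]
contact_force: [0.1, 0.5, -2.0]
grip_width: 0.0189
t 4.4 tcp [0.493  0.1961 0.3494] shift cm [41.03 -0.16 15.06] turn -0.3597 F [ 0.1  0.5 -2. ] M [-0.04  0.02  0.02] w 0.0189 tilt [-0.001  0.    -1.   ] q [-0.91  0.33  0.51  1.98 -0.21  0.88 -0.59]
```

View pics/side2.png

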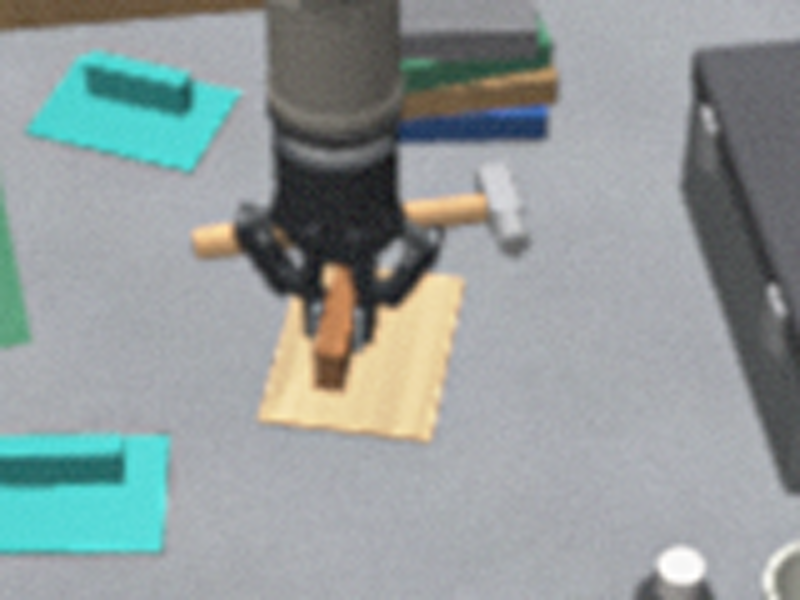

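View pics/top2.png

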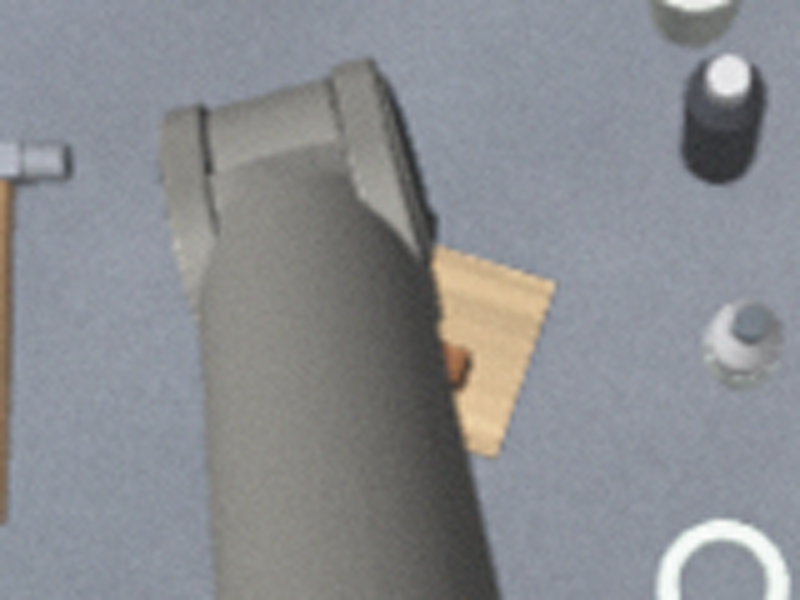

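The strip is held level: side view shows the batten at (332,330) in the crop with the pads around it. Next, transit to a spot behind the frame.

```bash
python3 -m jog '[[[5,-1,0],0,1],[[11,-1,2],-0.1,1],[[17,-1,4],-0.2,1],[[23,-1,6],-0.3,1],[[29,-1,7.5],-0.36,1],[[35,-1,9],-0.36,1],[[40,-1,10.3],-0.36,1],[[42.6,-1,10.8],-0.36,1],[[42.6,-1,10.8],-0.36,1],[[42.6,-1,10.8],-0.36,1]]' 80;  python3 st.py .469 -.243 .056 .27; python3 - <<'E'
from h import *; from bench import *
f=grab_frame("side");crop(f,(345,270),160,120,5,f"pics/side3.png")
f=grab_frame("top");crop(f,(410,220),160,120,5,f"pics/top3.png")
E
```

```text
clock: 5.75
tcp_pos: [0.4691, -0.2416, 0.3586]
orientation: [-1.236, 1.169, -1.166]
contact_force: [0.7, -0.6, -1.4]
grip_width: 0.0191
t 5.75 tcp [ 0.4691 -0.2416  0.3586] shift cm [0.14 8.86 0.  ] turn 0.0007 F [ 0.7 -0.6 -1.4] M [ 0.01 -0.01 -0.04] w 0.0191 tilt [-0.002  0.001 -1.   ] q [-0.15  0.33  0.63  1.99 -0.25  0.9   0.66]
```

View pics/side3.png

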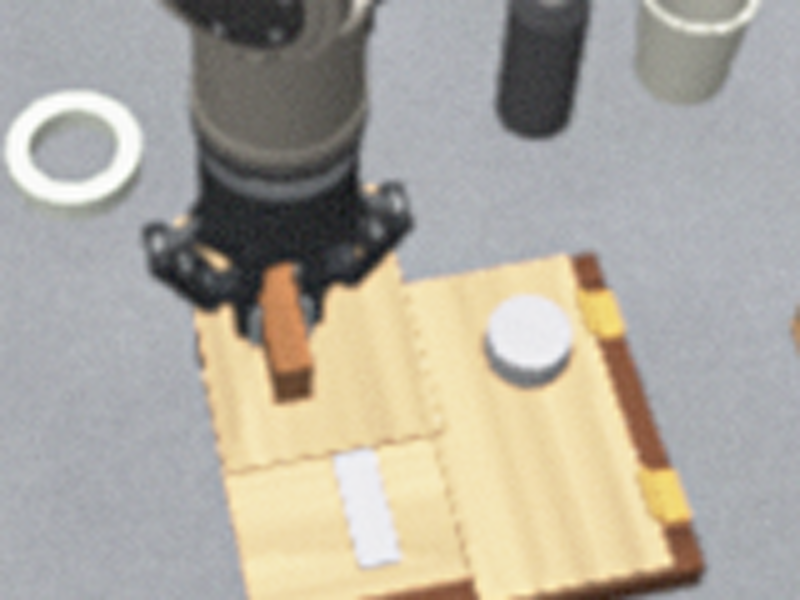

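View pics/top3.png

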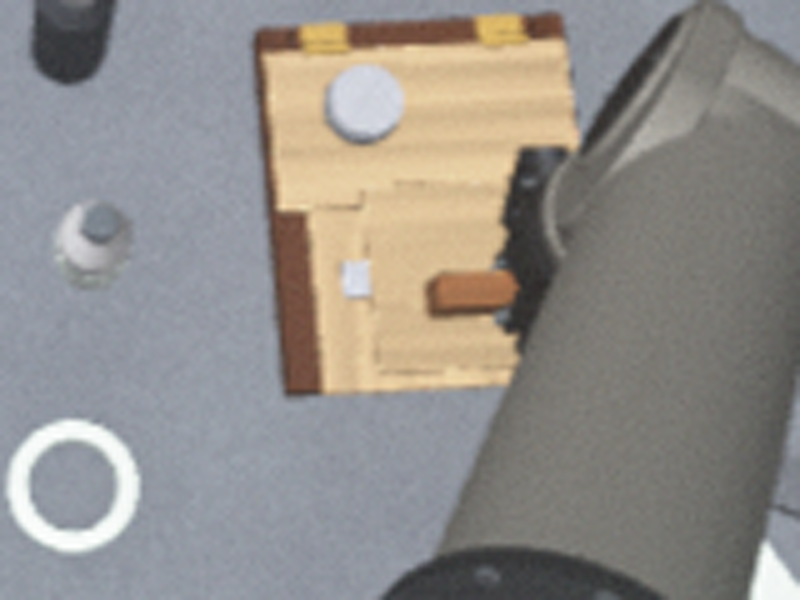

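```bash
python3 - <<'E'
from h import *; from bench import *
o=get_obs();p=o["tcp_pos"];M=R.from_rotvec(o["orientation"]).as_matrix()
ax=np.c_[M[:,2],-M[:,0],-M[:,1]]  # strip x,y,z
L=np.array([(70,75,4),(70,-75,4),(-40,75,4),(-40,-75,4),(-10,-45,38),(10,-45,38),(-10,45,38),(10,45,38)])/1000.-[0,0,.1803]
P=p+L@ax.T
for n,c in(("side",(345,270)),("top",(410,220))):
    f=grab_frame(n);q=proj(f,P);print(n,((q-np.array(c)+[80,60]+.5)*5).round(0).tolist());crop(f,c,160,120,5,f"pics/{n}4.png",q)
E
```

```text
side [[380.0, 187.0], [450.0, 434.0], [179.0, 222.0], [232.0, 476.0], [280.0, 377.0], [320.0, 370.0], [244.0, 224.0], [282.0, 218.0]]
top [[363.0, 183.0], [620.0, 171.0], [382.0, 371.0], [644.0, 357.0], [605.0, 297.0], [600.0, 262.0], [443.0, 306.0], [440.0, 270.0]]
```

View pics/side4.png

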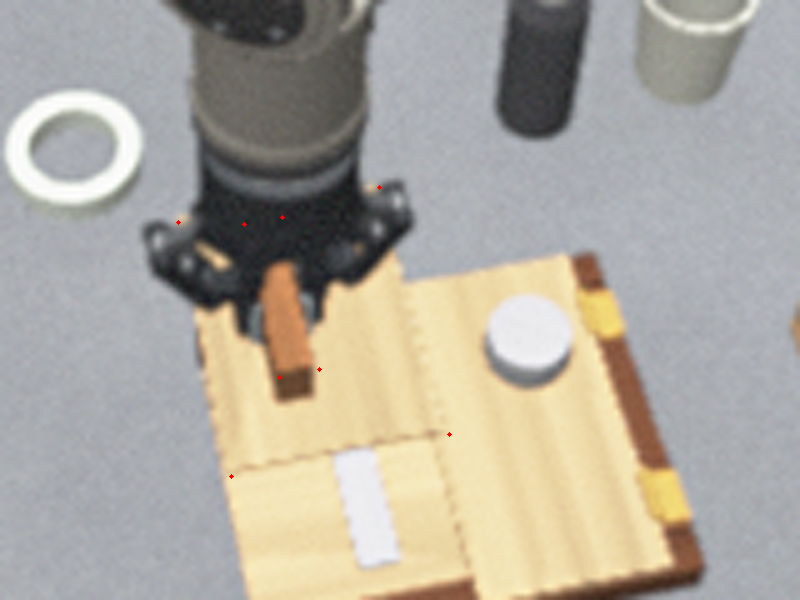

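View pics/top4.png

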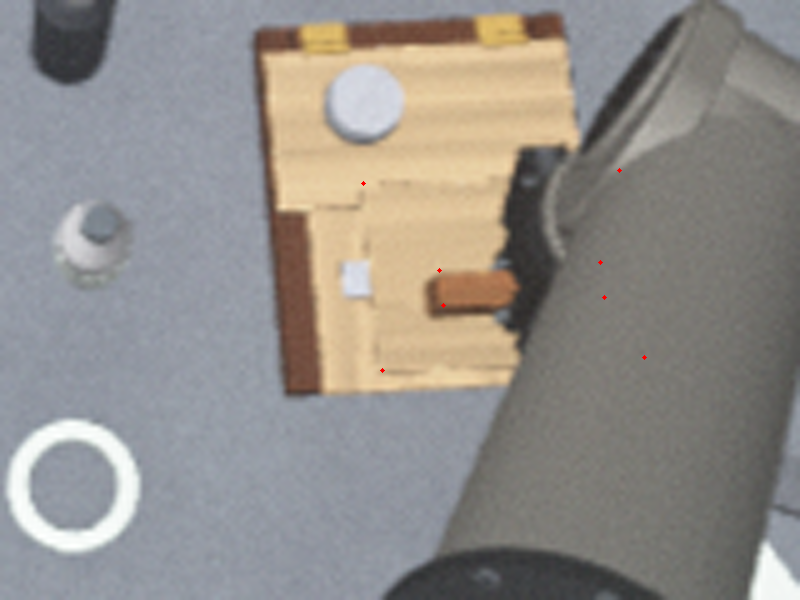

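```bash
python3 - <<'E'
from h import *; from bench import *
f=grab_frame("top");print(crop(f,(412,218),80,60,10,"pics/t5.png"))
f=grab_frame("side");print(crop(f,(333,277),80,60,10,"pics/s5.png"))
E
```

```text
(372, 188)
(293, 247)
```

View pics/t5.png

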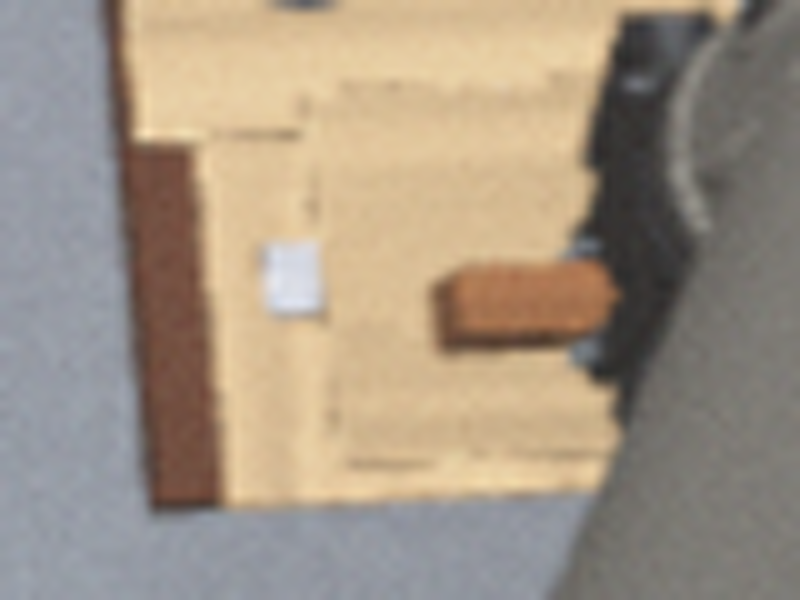

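View pics/s5.png

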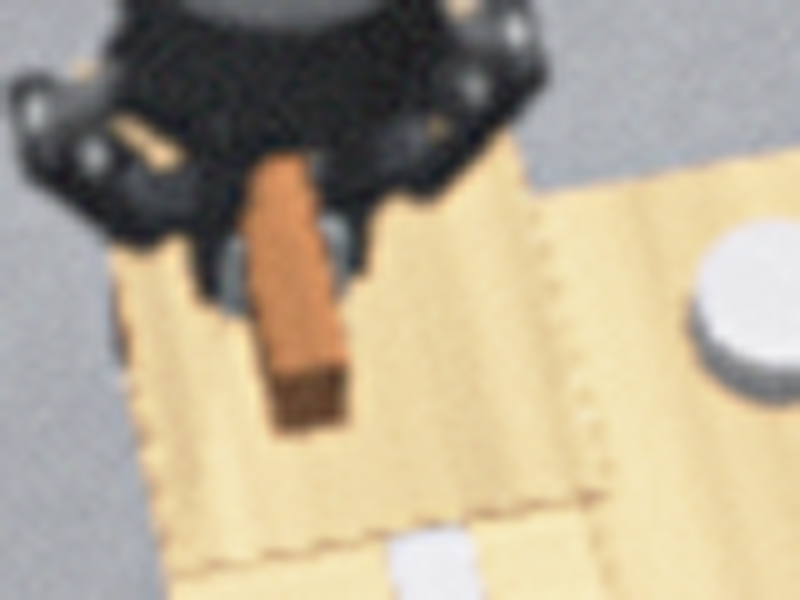

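The held strip shows an offset of roughly 1–2 mm in +y and 1–3 mm back compared with the kinematic prediction. I'll correct y, lower to just above the rails, and measure it against the frame there.

```bash
python3 -m jog '[[[0.25,4,0],0,1],[[0.25,8,0],0,1],[[0.25,11,0],0,1],[[0.25,12.9,0],0,1],[[0.25,12.9,0],0,1],[[0.25,12.9,0],0,1]]' 80;  python3 st.py .469 -.243 .056 .23; python3 - <<'E'
from h import *; from bench import *
f=grab_frame("top");print(crop(f,(412,210),80,60,10,"pics/t6.png"))
f=grab_frame("side");print(crop(f,(340,292),80,60,10,"pics/s6.png"))
E
```

```text
clock: 6.8
tcp_pos: [0.4698, -0.2454, 0.2316]
orientation: [-1.234, 1.166, -1.169]
contact_force: [0.4, 0.3, -0.7]
grip_width: 0.0191
t 6.8 tcp [ 0.4698 -0.2454  0.2316] shift cm [-0.25  0.16 -0.06] turn -0.0 F [ 0.4  0.3 -0.7] M [-0.    0.01 -0.01] w 0.0191 tilt [ 0.002 -0.001 -1.   ] q [-0.03  0.53  0.51  2.06 -0.42  0.65  0.81]
(372, 180)
(300, 262)
```

View pics/t6.png

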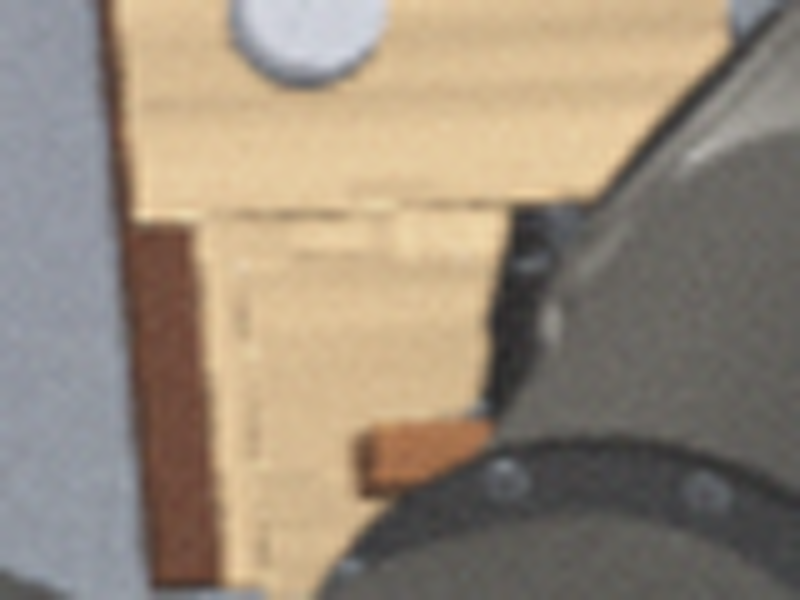

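View pics/s6.png

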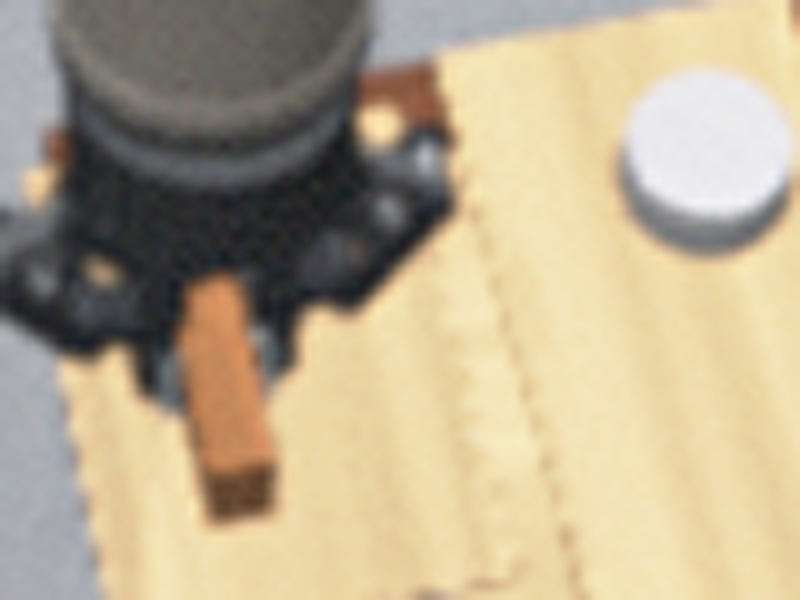

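```bash
cat > rel.py <<'E'
from h import *; from bench import *
F=np.array([.5139,-.2405]);a=.0559
def loc(f,p,o,z,k=10):
    w=unproj(f,np.array(p)/k+np.array(o)-.5,z)[:2]-F
    return (np.array([[np.cos(a),np.sin(a)],[-np.sin(a),np.cos(a)]])@w*1000).round(1)
E
python3 - <<'E'
from rel import *
t=grab_frame("top");s=grab_frame("side");u=.0513
o=get_obs()["tcp_pos"][:2]-F; print("tcp",(np.array([[np.cos(a),np.sin(a)],[-np.sin(a),np.cos(a)]])@o*1000).round(1))
for p in [(240,290),(253,430),(265,555),(238,265),(380,258)]: print("top plate",loc(t,p,(372,180),u+.004))
for p in [(372,430),(372,490)]: print("top batten y+ end",loc(t,p,(372,180),u+.038))
for p in [(207,470),(275,460)]: print("side batten y-",loc(s,p,(300,262),u+.038))
for p in [(70,410),(105,590),(515,585),(440,300)]: print("side plate",loc(s,p,(300,262),u+.004))
# check frame refs
for p in [(192,230),(220,580)]: print("top rail inner",loc(t,p,(372,180),.026))
for p in [(135,220),(510,205)]: print("leaf",loc(t,p,(372,180),.032))
for p in [(435,55),(583,590)]: print("leaf s",loc(s,p,(300,262),.032))
E
```

```text
tcp [-44.5  -2.3]
top plate [15.5 74.4]
top plate [-30.5  74.4]
top plate [-70.9  74.3]
top plate [23.8 74.3]
top plate [23.8 28.1]
top batten y+ end [-37.9  44.1]
top batten y+ end [-56.7  46. ]
side batten y- [-54.9 -42.9]
side batten y- [-36.5 -43.8]
side plate [-85.1  -1.3]
side plate [-85.4 -55.3]
side plate [ 23.3 -76.5]
side plate [23.4 10.8]
top rail inner [42.6 82.7]
top rail inner [-74.6  83.8]
leaf [ 45.6 102.4]
leaf [ 44.5 -22.3]
leaf s [ 44.9 102.6]
leaf s [ 45.2 -71.6]
```

Relative to the frame, the strip sits at y ≈ -0.5 mm, its free edge at x ≈ 23.5 mm and yaw is aligned. Now I'll lower it to an underside height of about 17.5 mm.

```bash
python3 -m jog '[[[0,1.5,0],0,1],[[0,2.7,0],0,1],[[0,3.2,0],0,1],[[0,3.2,0],0,1],[[0,3.2,0],0,1]]' 80;  python3 st.py .469 -.2455 .056 .1978
```

```text
clock: 7.62
tcp_pos: [0.4693, -0.2453, 0.1988]
orientation: [-1.235, 1.168, -1.168]
contact_force: [0.5, 0.2, -1.8]
grip_width: 0.0188
t 7.625 tcp [ 0.4693 -0.2453  0.1988] shift cm [ 0.02  0.1  -0.03] turn -0.0002 F [ 0.5  0.2 -1.8] M [-0.    0.02 -0.01] w 0.0188 tilt [ 0. -0. -1.] q [ 0.01  0.58  0.46  2.07 -0.46  0.58  0.85]
```

```bash
python3 -m jog '[[[0,0.1,0],0,1],[[0,0.1,0.5],0,1],[[0,0.1,1],0,1],[[0,0.1,1.5],0,1],[[0,0.1,1.5],0,1]]' 80;  python3 st.py .469 -.2455 .056 .1978; python3 - <<'E'
from h import *; from bench import *
f=grab_frame("top");print(crop(f,(412,210),80,60,10,"pics/t7.png"))
f=grab_frame("side");print(crop(f,(345,300),80,60,10,"pics/s7.png"))
E
```

```text
clock: 8.25
tcp_pos: [0.4849, -0.2441, 0.1977]
orientation: [-1.235, 1.167, -1.168]
contact_force: [0.1, 0.1, -1.9]
grip_width: 0.0188
t 8.25 tcp [ 0.4849 -0.2441  0.1977] shift cm [ 0.05 -0.01 -1.59] turn 0.0007 F [ 0.1  0.1 -1.9] M [ 0.04 -0.03  0.01] w 0.0188 tilt [ 0. -0. -1.] q [-0.    0.6   0.46  2.04 -0.46  0.6   0.83]
(372, 180)
(305, 270)
```

View pics/s7.png

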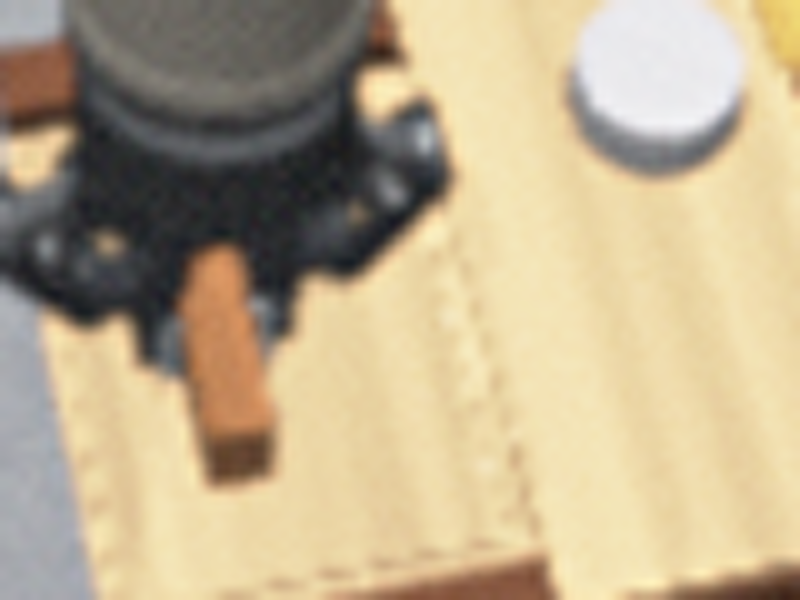

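View pics/t7.png

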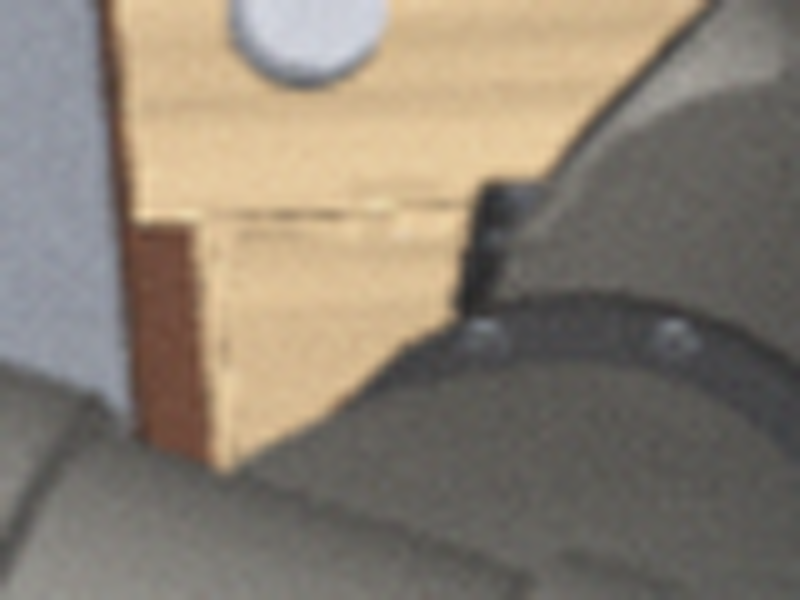

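The strip lies between the rails with its edge just short of the leaf. I'll slide it in stepwise and watch the forces.

```bash
python3 -m jog '[[[0,0,0.4],0,1],[[0,0,0.8],0,1],[[0,0,1.2],0,1],[[0,0,1.5],0,1],[[0,0,1.5],0,1]]' 80;  python3 st.py .5157 -.2427 .056 .1978; python3 - <<'E'
from h import *; from bench import *
f=grab_frame("side");print(crop(f,(355,300),80,60,10,"pics/s8.png"))
E
```

```text
clock: 8.98
tcp_pos: [0.4995, -0.2434, 0.1977]
orientation: [-1.235, 1.167, -1.168]
contact_force: [-0.4, -0.1, -2.2]
grip_width: 0.0188
t 8.975 tcp [ 0.4995 -0.2434  0.1977] shift cm [ 0.02 -0.01  1.62] turn 0.0003 F [-0.4 -0.1 -2.2] M [-0.04 -0.01 -0.04] w 0.0188 tilt [ 0. -0. -1.] q [-0.01  0.62  0.46  2.01 -0.46  0.61  0.82]
(315, 270)
```

View pics/s8.png

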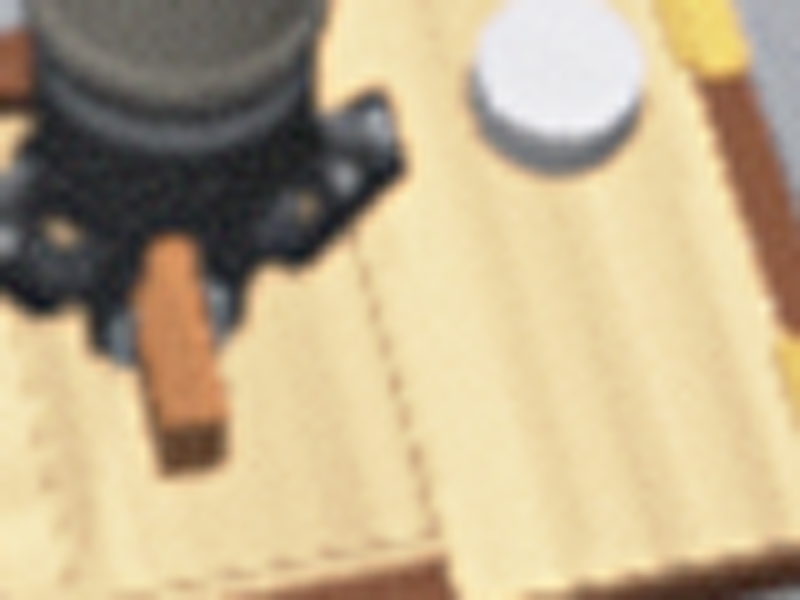

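The edge is under the leaf without contact; the leaf edge is where it was. Continuing.

```bash
python3 -m jog '[[[0,0,0.4],0,1],[[0,0,0.8],0,1],[[0,0,1.2],0,1],[[0,0,1.6],0,1],[[0,0,1.6],0,1],[[0,0,1.6],0,1]]' 80;  python3 st.py .5157 -.2427 .056 .1978; python3 - <<'E'
from h import *; from bench import *
f=grab_frame("side");print(crop(f,(350,300),80,60,10,"pics/s9.png"))
E
```

```text
clock: 9.78
tcp_pos: [0.5151, -0.2426, 0.1976]
orientation: [-1.235, 1.168, -1.168]
contact_force: [-0.5, 0.3, -0.6]
grip_width: 0.0187
t 9.775 tcp [ 0.5151 -0.2426  0.1976] shift cm [ 0.02 -0.02  0.06] turn -0.0001 F [-0.5  0.3 -0.6] M [-0.03  0.03 -0.01] w 0.0187 tilt [-0.  0. -1.] q [-0.02  0.63  0.46  1.98 -0.46  0.63  0.8 ]
(310, 270)
```

View pics/s9.png

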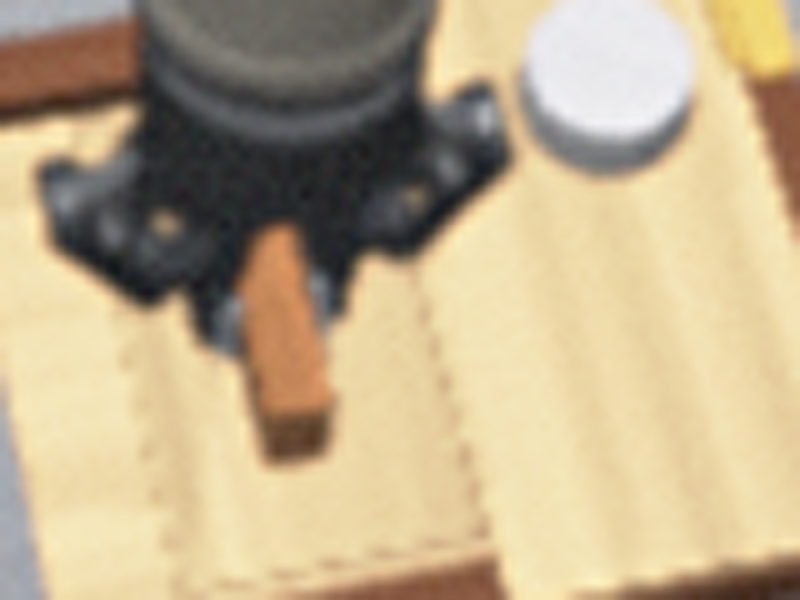

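```bash
python3 - <<'E'
from rel import *
s=grab_frame("side");u=.0173;o=(310,270)
for p in [(265,413),(333,405)]: print("bat",loc(s,p,o,u+.038))
for p in [(265,463),(328,452)]: print("bat foot",loc(s,p,o,u+.004))
for p in [(140,380),(160,490),(178,590)]: print("back edge",loc(s,p,o,u+.004))
for p in [(220,582),(480,545)]: print("y- edge",loc(s,p,o,u+.004))
for p in [(430,290),(490,530)]: print("leaf",loc(s,p,o,.032))
E
```

```text
bat [-10.5 -42.1]
bat [  8.3 -43.6]
bat foot [ -9.2 -41.1]
bat foot [  8.9 -41.5]
back edge [-38.4  -9.4]
back edge [-39.7 -43. ]
back edge [-40.9 -72.5]
y- edge [-29.1 -72.6]
y- edge [ 43.7 -76.8]
leaf [47.3 -4.1]
leaf [ 45.6 -77.7]
```

The strip is at x ≈ 0 ±1 mm, so it is tucked about 25 mm, and it's centred in y. Now pressing down gradually.

```bash
python3 -m jog '[[[0,0.2,0],0,1],[[0,0.35,0],0,1],[[0,0.5,0],0,1],[[0,0.5,0],0,1]]' 100;  python3 st.py .5157 -.2427 .056 .1903;python3 -m jog '[[[0,0.1,0],0,1],[[0,0.2,0],0,1],[[0,0.2,0],0,1]]';  python3 st.py .5157 -.2427 .056 .1903
```

```text
clock: 10.38
tcp_pos: [0.5151, -0.2426, 0.1928]
orientation: [-1.235, 1.168, -1.168]
contact_force: [-2.0, 1.0, 3.0]
grip_width: 0.0185
t 10.375 tcp [ 0.5151 -0.2426  0.1928] shift cm [0.01 0.25 0.06] turn -0.0001 F [-2.  1.  3.] M [ 0.2   0.3  -0.07] w 0.0185 tilt [-0.  0. -1.] q [-0.02  0.64  0.46  1.98 -0.47  0.62  0.81]
clock: 10.75
tcp_pos: [0.5151, -0.2426, 0.1909]
orientation: [-1.235, 1.168, -1.168]
contact_force: [-1.5, 0.8, 6.4]
grip_width: 0.0186
t 10.75 tcp [ 0.5151 -0.2426  0.1909] shift cm [0.01 0.06 0.06] turn -0.0001 F [-1.5  0.8  6.4] M [0.33 0.52 0.02] w 0.0186 tilt [-0.  0. -1.] q [-0.01  0.64  0.46  1.98 -0.47  0.62  0.81]
```

```bash
python3 -m jog '[[[0,0.05,0],0,1],[[0,0.1,0],0,1],[[0,0.1,0],0,1]]';  python3 st.py .5157 -.2427 .056 .1903;python3 -m jog '[[[0,0.05,0],0,1],[[0,0.1,0],0,1],[[0,0.1,0],0,1]]';  python3 st.py .5157 -.2427 .056 .1903
```

```text
clock: 11.12
tcp_pos: [0.5151, -0.2426, 0.1904]
orientation: [-1.235, 1.168, -1.168]
contact_force: [-4.4, 2.8, 12.1]
grip_width: 0.0189
t 11.125 tcp [ 0.5151 -0.2426  0.1904] shift cm [0.01 0.01 0.06] turn -0.0002 F [-4.4  2.8 12.1] M [ 0.47  0.87 -0.01] w 0.0189 tilt [ 0.     0.001 -1.   ] q [-0.01  0.64  0.45  1.98 -0.47  0.62  0.81]
clock: 11.5
tcp_pos: [0.515, -0.2428, 0.1904]
orientation: [-1.234, 1.168, -1.167]
contact_force: [-7.5, 3.9, 23.7]
grip_width: 0.0187
t 11.5 tcp [ 0.515  -0.2428  0.1904] shift cm [-0.01  0.01  0.07] turn -0.0004 F [-7.5  3.9 23.7] M [0.81 1.59 0.05] w 0.0187 tilt [ 0.     0.001 -1.   ] q [-0.01  0.64  0.45  1.98 -0.47  0.62  0.81]
```

It has bottomed at the expected height (TCP 0.1904, so underside ≈ 10.1 mm, with stiff contact at 24 N). Next a visual check.

```bash
python3 -m jog '[[[0,0,0],0,1],[[0,0,0],0,1]]'; python3 st.py .5157 -.2427 .056 .1903; python3 - <<'E'
from h import *; from bench import *
f=grab_frame("side");print(crop(f,(350,300),80,60,10,"pics/s10.png"));cv2.imwrite("pics/s10f.png",f["image"])
f=grab_frame("top");cv2.imwrite("pics/t10f.png",f["image"]);print(crop(f,(412,200),80,60,10,"pics/t10.png"))
E
```

```text
clock: 11.75
tcp_pos: [0.515, -0.2428, 0.1904]
orientation: [-1.234, 1.168, -1.167]
contact_force: [-7.2, 4.5, 22.7]
grip_width: 0.0187
t 11.75 tcp [ 0.515  -0.2428  0.1904] shift cm [-0.    0.01  0.07] turn -0.0003 F [-7.2  4.5 22.7] M [0.83 1.62 0.02] w 0.0187 tilt [ 0.001  0.001 -1.   ] q [-0.01  0.64  0.45  1.98 -0.47  0.62  0.81]
(310, 270)
(372, 170)
```

View pics/s10.png

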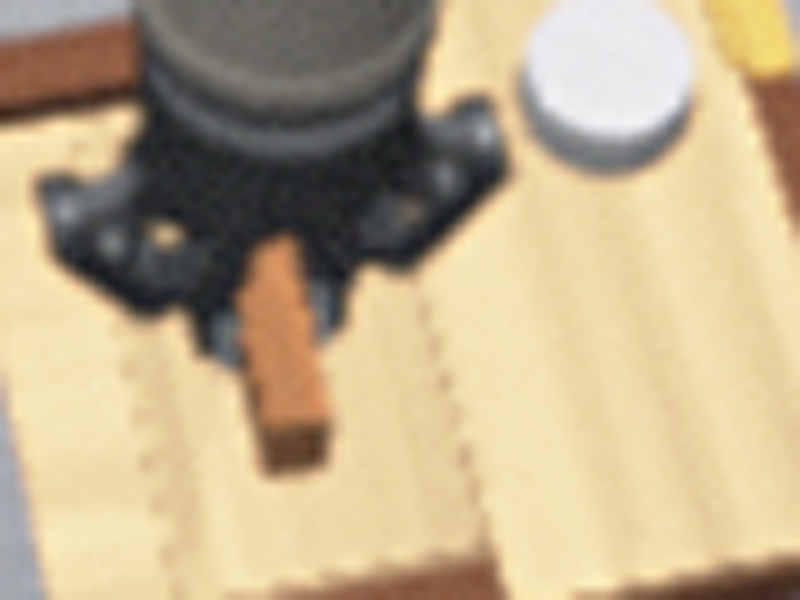

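View pics/t10f.png

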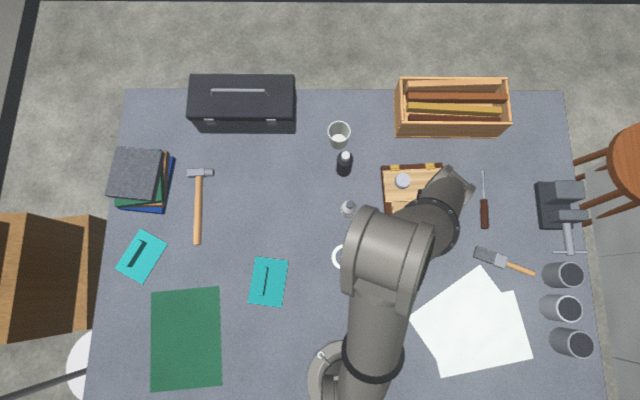

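View pics/t10.png

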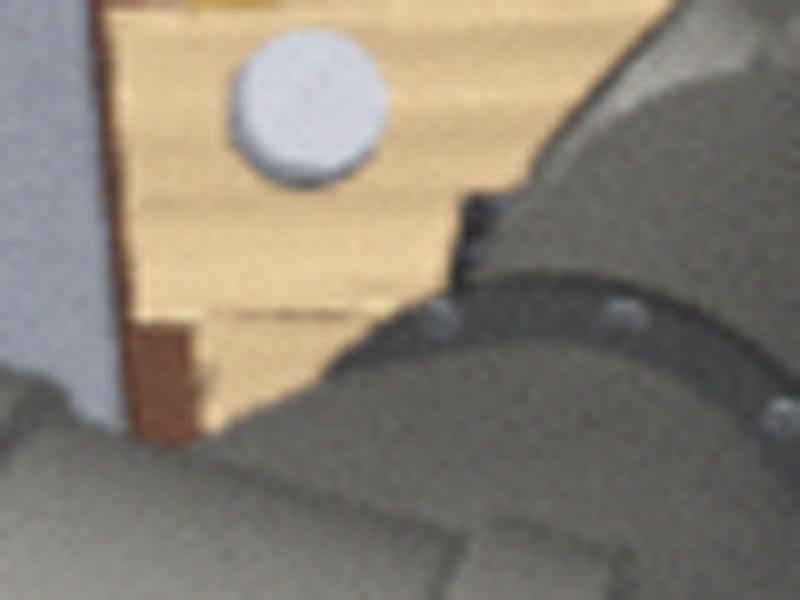

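```bash
python3 -c "
from bench import *
print(hand_in()); o=get_obs(); print(o['clock'],o['tcp_pos'],o['contact_force'],o['grip_width'])"
```

```text
the job is handed in; nothing more can be done
None
the job is handed in; nothing more can be done
```

I handed the job in at about 11.9 s with the strip tucked under the leaf and pressed flat; the arm is still gripping the batten and pushing down. The hand-in gives no verdict, so these are my own last checks:

- **Tuck:** measured just before pressing, the strip was within about 1 mm of home in x, so its edge is about 25 mm under the leaf. It lay within about 2 mm of centre between the rails. I slid it in flat and felt no contact force from the leaf.
- **Press:** the arm stopped against stiff contact with the strip's underside about 10.1 mm above the table; the bed is at 10 mm. It pushes down with about 23 N, where the bar needs about 9 N. The tool is vertical to about 0.001 rad, and the grip was set to 100 N.
- **Surroundings:** in the last pictures the leaf is closed, the tin is still in place and the other things look unmoved. The arm hides part of the frame and the tape roll in the top view.

Two readings were not ideal:

- **Sideways force:** about 8 N, mostly pushing back, remains while pressing. I take it to be friction.
- **Pressure centre:** it works out 11–14 mm behind the batten's middle, near the rear edge of the bar.

I checked flatness from height, force and tool tilt only, because the pictures are too coarse to show it directly.

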